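# Free the chip guard's drooping bolt and hold its gate ajar

### The arm

A 6-joint arm with a two-finger parallel gripper is mounted at the origin on the work surface. World frame = base frame: x ahead of the robot, y to its left, z up, the work surface at z = 0. Lengths are in mm, angles in rad, forces in N, time in s.
With the tool pointing down it reaches from about 300 to 775 mm from the base axis. Payload 14.6 kg.
Tool frame: the origin (TCP) lies at the very end of the fingers, on their centre line; the grasp point (between the pads) lies 19 mm behind it; z points along the fingers, y is the line along which they close (so a half turn about z gives the same grasp; the last joint's range is limited). The gripper opens to 94 mm and grips with 3 to 60 N. Pads are 16 mm wide; open, the fingers measure 119 mm over their backs; the gripper's body (75 mm by 177 mm) begins 78 mm behind the grasp point.
Start: joints at [-1.195, 0.3, 1.521, -0, 1.321, -0.067], TCP at [235.651, -496.948, 184.046] pointing down, gripper open.
Joint ranges: [-3.03, 3.03], [-0.79, 2.21], [0.23, 2.52], [-1.04, 4.18], [0, 3.07], [-2.55, 2.55]. Speed limits (rad/s): [2.22, 2.22, 2.57, 3.14, 3.14, 3.14].

### API

Orientations are given as [roll, pitch, yaw] about the fixed x, y, z axes, in that order (R = Rz(yaw) Ry(pitch) Rx(roll)).
In Python, from cell import read_state, viewer, manip, models gives the robot as it stands.
- The arm moves only by the tool carry_out, never from a script. Its argument "deltas" is a list of rows, each an object with "dp": the shift along the tool's x, y, z in mm, a list of three; "roll": the turn about the tool's z in degrees; "gripper": the opening, from -1 (shut) to 1 (fully open), so that 0 is half open. In form: [{"dp": [tx, ty, tz], "roll": roll, "gripper": gripper}, ...]. A call has 1 to 12 rows; each row is the pose to reach, as a shift and turn from the pose commanded when the call began, along the tool's axes at that moment; what a row does not reach only later rows make up. A row lasts 1/12 s, in which the tool goes at most 41.7 mm and 7.16 degrees, less where a joint would pass 70% of its speed; a pose out of reach is approached as far as the arm can. A call with a gripper value outside its range is refused whole. The fingers move at their own pace and stop on an object; "newtons" is the grip in N (left out, the last holds). Time passes only in rows, so rows that repeat a pose let the fingers close. It gives the time, the measured TCP pose, the force, the opening and the grip force at its end, in the units of the state.
- read_state(): the state, without advancing time (a new reading comes with each control period).
- viewer.camera(name): name is "scene" or "top" or "wrist"; returns the picture (384x512x3 uint8, red, green, blue); there is no depth.
- viewer.camera_params(name): a dict with "fovy" (degrees; the focal length in pixels is half the picture's height over the tangent of half this angle, whatever the lens; pixels are square), "cx", "cy" (the principal point, pixels), "eye" and "attitude" of the camera in the world; the wrist camera has in their place "T_tool_cam" (4x4, takes a point from camera to tool coordinates, whose origin is the TCP and whose axes are the flange's). Camera axes: x right, y up, looking along -z (the intrinsics and any distortion apply to the point x, -y, -z); pixel columns grow to the right and rows downward; lengths in mm; the calibration is good to about 2 mm. A picture is of the moment at which its call begins: read the wrist's pose just before it. camera_params takes no time and is no camera call.
- manip.sign_off(): hands the job in; it is judged then, once.
Trained networks look in the newest picture that a camera, given by its name, has taken for a name from the list of things; names that differ only in an ending like _2 or _b are one class to them, and where a whole thing is asked for, a point or a joint stands for the part that bears it (a point fixed in the world has none). Each returns a list of dicts, best first, with "p" (0 to 1); they miss things now and then, are a little off and sometimes report something else, mostly with a low value. They report only what shows in the picture. A call takes as long as a camera call. They do not tell look-alikes from the thing itself.
- models.cut_out(camera, label): "region" (384x512 bool, what is visible of it) and "box" ([left, top, right, bottom] in pixels, round what is visible of it).
The state is a dict: "clock": time; "joints": joint angles; "qd": joint speeds; "effort": joint torques, N m; "eef_pos": TCP position; "eef_rot": TCP orientation; "wrist_force": force on the tool from outside, world axes, zero at the start; "moment": the same for the moment, N m; "finger_gap": finger opening in mm; "finger_force": force on a finger pad.
Only numpy, scipy, OpenCV 4.12 (cv2) and the standard library are available. Lean on these libraries where they do the work, as an engineer would, in place of code of your own. Each camera call takes 0.05 s, during which the arm holds its last target. There are 200 camera calls.

### The job

Two tins stand in the way of the chip guard's gate: put them on the low shelf, side by side in one straight row with the two tins already there and no more than a finger or two apart. Then take the gate's sagging bolt by its knob, lift its bent nose over the keeper's lip while you pull the bolt back, without wrenching it, and with the knob still in your grip swing the gate towards you until its free edge stands about 18 cm open. The gate springs shut by itself, so finish holding it still there by the knob; leave everything else on the bench where it is.

Things in the scene. Friction and masses are not known exactly. Their poses are not given: they have to be found in the camera images.
- tin_a: tin standing in front of the gate's latch side, in the gate's way: closed round tin, upright, 62 mm diameter, 95 mm tall, 0.2 to 0.4 kg; origin at the centre of its underside, z up
- tin_b: second, identical tin standing in front of the middle of the gate, in its way: closed round tin, upright, 62 mm diameter, 95 mm tall, 0.2 to 0.4 kg; origin at the centre of its underside, z up
- tin_c: the inner of the two identical tins already on the shelf, at about y = -45 mm of the shelf's frame; the row continues from it to the shelf's +y: closed round tin, upright, 62 mm diameter, 95 mm tall, 0.2 to 0.4 kg; origin at the centre of its underside, z up
- tin_d: the outer of the two tins already on the shelf, 75 mm from tin_c; leave it: closed round tin, upright, 62 mm diameter, 95 mm tall, 0.2 to 0.4 kg; origin at the centre of its underside, z up
- shelf: low fixed bench shelf: wooden board 130 mm deep (x), 360 mm long (y), top 60 mm above the bench, nothing above it; origin on the bench below the board's middle, x away from the robot, y along the board. The row stands on the centre line (x = 0), 75 mm centre to centre: tin_d at y = -120 mm, tin_c at -45, free places at +30 and +105
- guard: chip guard fixed to the bench: open-topped steel wire screen, posts 235 mm high, a stone inside; origin on the bench under the middle of the shut gate (width and thickness); x away from the robot into the bay, y left along the shut gate. Gate: y = -150 mm (free edge, latch side) to 150 (hinge), 18 to 215 mm above the bench, 25 mm thick (x = -12.5 to 12.5). Latch post: y = -158 to -194 mm
- gate_hinge (a point): point on the gate's vertical hinge axis at bench height; guard frame (0, 150, 0) mm
- gate_edge (a point): top corner of the gate's free edge, 300 mm from the hinge axis, 215 mm above the bench; moves with the gate
- gate (a joint): gate angle in rad: 0 shut, grows as the free edge swings towards the robot (clockwise from above), up to 1.3. A light spring shuts it (about 1 N at the knob when shut, 3 N at 0.6 rad). The free edge stands 180 mm from its shut position at 0.61 rad
- bolt_knob: the bolt's knob: steel cylinder 24 mm diameter, 28 mm long, its level axis pointing out from the gate (its x and y follow the gate's); origin at its centre. At the start in the guard frame (-65.5, -100 + bolt, 183) mm. It sits on a 10 mm stem, 40 mm in front of the rod, 55 mm or more free beside and below it, nothing above it; the gate's top is 32 mm higher
- bolt (a joint): how far the bolt is drawn back, m, along the gate towards the hinge (guard +y while shut): 0 to 0.006 at the start (shot), 0.050 at its stop. Its nose is clear of the keeper and the gate is free from 0.032 on; draw it to 0.038 or more. Friction about 1 N; it stays where it is left
- bolt_sag (a joint): how far the drooping rod is lifted, rad: 0 sagging, where its weight keeps it (about 3 N to lift at the knob); 0.13 the most its worn staple allows. The rod rocks about point bolt_barrel. The nose clears the lip from about 0.05 rad (8.5 mm of lift at the knob while shot); 11 to 13 mm of lift at the knob, kept up while it is drawn, is right
- bolt_barrel (a point): the rear barrel on the gate in which the rod rocks and slides: guard frame (-25.5, 70, 190) mm while the gate is shut; the knob is 170 mm from it along the rod when shot, 120 mm when fully drawn
- keeper: bent steel keeper on the latch post, open at its top; origin at the middle of the top edge of its turned-up lip, guard frame (-25.5, -166, 172) mm. The lip is 6 mm thick; the 12 mm rod lies over it and the nose, bent straight down, hangs 3 to 9 mm behind it, 12 mm below its top. A front strap up to 215 mm above the bench keeps the rod from coming out towards the robot
- mallet: bystander: wooden mallet standing on its head, 100 mm diameter, 235 mm tall; origin under its centre
- chisel: bystander: steel chisel 210 mm long lying on the bench; origin under its middle
- point: bystander: steel point chisel 140 mm long lying on the bench; origin under its middle
- brush: bystander: hand brush lying on the bench; origin under its middle
- offcut: bystander: lump of stone 60 x 50 x 45 mm on the bench in front of the gate's hinge side, out of the gate's way; origin under its centre
Mind the look-alikes: they are no part of the job. What is shaped like the tin_b but purple is not meant.

How it is judged:
By the outcome, as a careful person would: the job done as asked, in the order asked, and still so for the second after the job is handed in, while the arm keeps its last pose, push and grip.
It also fails if it takes over 66 s, if anything falls off the work surface, if the arm or the gripper's body presses on something with over 40 N, if the wrist force passes 120 N, or if a joint passes its speed limit or range.

## Working session

There is one attempt and no reset: what is moved stays moved. The work goes in short steps, Python scripts to look and compute and a tool call to move; the robot and the scene stay as the last step left them, time stands still between calls to the robot, and variables do not carry over. Pictures are saved under pics/ and viewed, at most 10 in all, crops included, and the job is handed in when it is done.

Besides the shell and the picture viewer there is one more tool, called after "Emit:" as a command line: name --argument value ..., lists and objects as JSON in quotes. carry_out: Moves the arm, as the interface text tells. Its arguments: {"type":"object","properties":{"deltas":{"type":"array"},"newtons":{"type":"number"}},"required":["deltas"]}

```bash
ls; mkdir -p pics; python3 - <<'E'
from cell import read_state, viewer, manip, models
import cv2,numpy as np
s=read_state();print(s)
ims=[]
for c in("scene","top"):
    im=viewer.camera(c);p=viewer.camera_params(c);print(c,p)
    cv2.imwrite(f"pics/{c}0.png",im[:,:,::-1])
    for l in("tin_a","shelf","guard","bolt_knob","keeper","mallet","gate"):
        r=models.cut_out(c,l);print(l,[(round(d['p'],2),d['box']) for d in r])
print(viewer.camera_params("wrist"))
E
```

```text
pics
{'clock': 0.0, 'joints': array([-1.19459775e+00,  3.00457618e-01,  1.52158194e+00, -2.17393476e-05,
        1.32070576e+00, -6.65855763e-02]), 'qd': array([ 0.00102652, -0.00119662, -0.00097873,  0.00183763, -0.0003407 ,
       -0.00019528]), 'effort': array([-2.04918324e-03, -5.31813920e+01, -3.52737737e+01,  7.07885530e-02,
        2.43569026e-02, -6.42584610e-05]), 'eef_pos': array([ 235.54343751, -496.68953241,  183.49337835]), 'eef_rot': array([-3.14044114e+00, -5.56840688e-05,  4.42789517e-01]), 'wrist_force': array([-0.55849881, -0.28922405,  0.45392463]), 'moment': array([0.01539604, 0.01550025, 0.01779849]), 'finger_force': 0.0, 'finger_gap': 94.04586009094407}
scene {'fovy': 43.87073810888324, 'cx': 255.11468107990495, 'cy': 185.86044870698936, 'eye': array([1421.02459006, -259.94178386, 1664.23381945]), 'attitude': array([ 0.54721244, -0.0057456 ,  1.26814458])}
tin_a [(0.73, [136.5, 183.8, 158.5, 210.7]), (0.69, [227.1, 167.2, 242.3, 190.9]), (0.68, [117.6, 191.9, 142.9, 218.2]), (0.64, [257.3, 172.8, 272.4, 194.6]), (0.62, [290.0, 182.6, 306.7, 207.6]), (0.61, [291.
[... 1012 characters left out ...]
, 267.1, 170.6])]
keeper [(0.66, [255.6, 156.7, 263.4, 170.6]), (0.46, [155.9, 130.7, 258.4, 179.4])]
mallet [(0.6, [78.2, 201.6, 123.5, 228.6]), (0.38, [302.7, 202.2, 412.6, 247.9])]
gate [(0.82, [159.7, 129.2, 266.5, 176.6]), (0.43, [367.2, 212.5, 393.7, 233.8])]
{'fovy': 58.624431404982985, 'cx': 257.0669175695296, 'cy': 192.9308903410648, 'T_tool_cam': array([[-4.59174013e-04,  9.71270966e-01,  2.37975837e-01,
         6.87903114e+01],
       [ 9.99999861e-01,  3.84173682e-04,  3.61537572e-04,
         7.34568951e-01],
       [ 2.59726893e-04,  2.37975969e-01, -9.71271008e-01,
        -2.00776376e+02],
       [ 0.00000000e+00,  0.00000000e+00,  0.00000000e+00,
         1.00000000e+00]])}
```

View pics/scene0.png

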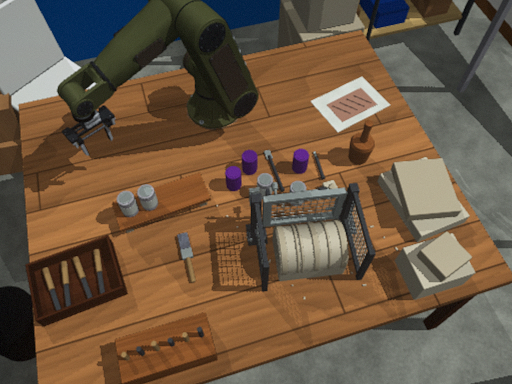

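View pics/top0.png

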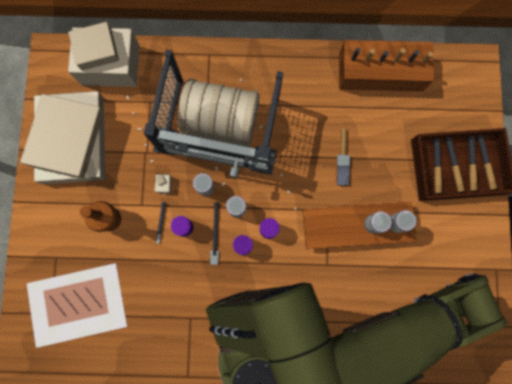

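```bash
cat > h.py <<'E'
from cell import read_state, viewer, manip, models
import cv2,numpy as np
from scipy.spatial.transform import Rotation as Ro
from scipy.optimize import least_squares
def cam(c,s=None):
    p=viewer.camera_params(c)
    if c=="wrist":
        s=s or read_state();T=np.eye(4);T[:3,:3]=Ro.from_euler('xyz',s['eef_rot']).as_matrix();T[:3,3]=s['eef_pos'];T=T@p['T_tool_cam']
        R,e=T[:3,:3],T[:3,3]
    else: R,e=Ro.from_euler('xyz',p['attitude']).as_matrix(),np.array(p['eye'])
    return R,e,192/np.tan(np.radians(p['fovy'])/2),p['cx'],p['cy']
def proj(C,P):
    R,e,f,cx,cy=C;q=(np.atleast_2d(P)-e)@R
    return np.c_[cx+f*q[:,0]/-q[:,2],cy-f*q[:,1]/-q[:,2]]
def ray(C,uv,z):
    R,e,f,cx,cy=C;uv=np.atleast_2d(uv)
    d=np.c_[(uv[:,0]-cx)/f,-(uv[:,1]-cy)/f,-np.ones(len(uv))]@R.T
    return e+d*((z-e[2])/d[:,2])[:,None]
a=np.linspace(0,2*np.pi,40)
def tinfit(C,box,z0=0):
    ring=np.c_[31*np.cos(a),31*np.sin(a)]
    def pts(x):return np.r_[np.c_[ring+x,0*a+z0],np.c_[ring+x,0*a+z0+95]]
    def r(x):
        q=proj(C,pts(x));return np.r_[q.min(0),q.max(0)]-box
    o=least_squares(r,ray(C,[(box[0]+box[2])/2,(box[1]+box[3])/2],z0+60)[0,:2],loss='soft_l1')
    return o.x,np.abs(o.fun).max()
E
python3 - <<'E'
from h import *
for c in("top","scene"):
    im=viewer.camera(c);C=cam(c)
    for d in models.cut_out(c,"tin_a"):
        b=np.array(d['box']);m=d['region'];col=im[m].mean(0).astype(int)
        print(c,b,col,[np.round(np.r_[tinfit(C,b,z)],0) if 0 else (np.round(tinfit(C,b,z)[0]),round(tinfit(C,b,z)[1],1)) for z in(0,60)])
    if c=="top":
        for d in models.cut_out(c,"shelf")[:1]:
            r=cv2.minAreaRect(np.argwhere(d['region'])[:,::-1].astype(np.float32));print(np.round(ray(C,cv2.boxPoints(r),60)))
        cv2.imwrite("pics/t1.png",cv2.resize(im[120:260,140:290],None,fx=5,fy=4.2,interpolation=cv2.INTER_CUBIC)[:,:,::-1]) if 0 else cv2.imwrite("pics/t1.png",cv2.resize(im[120:262,140:290],None,fx=4.2,fy=4.2,interpolation=cv2.INTER_CUBIC)[:,:,::-1])
E
```

```text
top [227.  196.3 244.6 217.5] [135 132 130] [(array([490.,  81.]), np.float64(1.2)), (array([483.,  78.]), np.float64(1.7))]
top [260.2 218.9 281.  237.8] [105  41 136] [(array([422., -33.]), np.float64(1.0)), (array([417., -31.]), np.float64(1.5))]
top [192.2 172.  213.3 200.6] [125 124 122] [(array([558., 194.]), np.float64(3.4)), (array([548., 187.]), np.float64(2.8))]
top [391.6 212.8 413.5 229.9] [125 125 125] [(array([ 456., -464.]), np.float64(4.1)), (array([ 450., -443.]), np.float64(5.1))]
top [368.  213.7 393.  233.9] [134 133 132] [(array([ 447., -394.]), np.float64(1.0)), (array([ 441., -377.]), np.float64(1.7))]
top [234.6 233.  252.7 252.1] [ 97  38 129] [(array([373.,  52.]), np.float64(0.7)), (array([371.,  50.]), np.float64(1.1))]
[[ 488. -139.   60.]
 [ 524. -502.   60.]
 [ 394. -508.   60.]
 [ 359. -150.   60.]]
scene [291.8 150.2 309.  170.9] [71 33 94] [(array([422., 256.]), np.float64(2.5)), (array([459., 237.]), np.float64(3.1))]
scene [117.1 192.8 140.3 217.2] [117 118 115] [(array([ 423., -450.]), np.float64(0.8)), (array([ 460., -443.]), np.float64(1.3))]
scene [349.6 121.7 373.  163.7] [87 55 31] [(array([435., 523.]), np.float64(13.0)), (array([470., 494.]), np.float64(12.0))]
scene [257.3 168.8 273.3 196. ] [114 118 118] [(array([481.,  85.]), np.float64(0.7)), (array([515.,  72.]), np.float64(0.4))]
scene [289.4 183.2 305.1 192.9] [131 136 135] [(array([527., 204.]), np.float64(11.7)), (array([557., 188.]), np.float64(12.9))]
scene [242.8 150.6 256.5 177.2] [68 32 88] [(array([377.,  52.]), np.float64(0.9)), (array([416.,  41.]), np.float64(1.2))]
scene [138.3 184.  156.8 211. ] [121 122 119] [(array([ 412., -374.]), np.float64(1.1)), (array([ 449., -370.]), np.float64(1.5))]
scene [229.1 168.1 242.4 190.4] [73 33 96] [(array([432., -21.]), np.float64(1.8)), (array([468., -30.]), np.float64(2.4))]
```

View pics/t1.png

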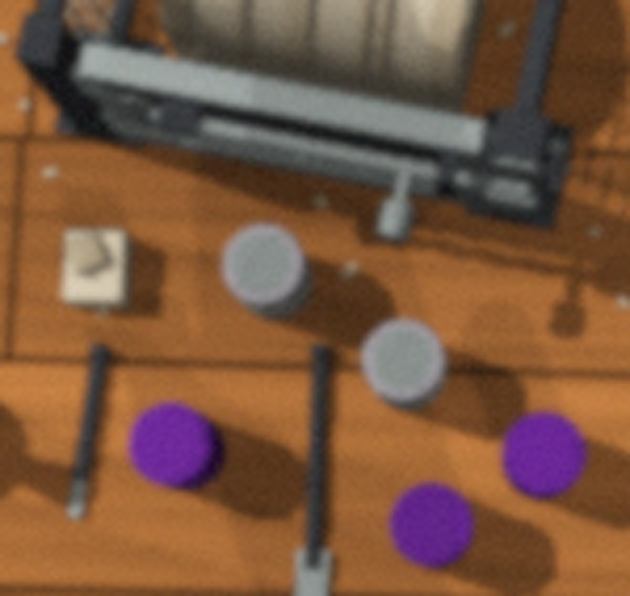

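```bash
python3 - <<'E'
from h import *
C=cam("top")
px=lambda u,v:(140+u/4.2-.4,120+v/4.2-.4)
for n,u,v,z in(("tin_a",403,360,95),("tin_b",264,264,95),("knob",395,218,190),("gUL",90,42,215),("gUR",490,118,215),("gLR",487,150,215),("gLL",78,75,215)):print(n,np.round(ray(C,px(u,v),z)[0]))
print("c,d top",np.round(ray(C,[(376.5,222),(403.5,221)],155)))
print(proj(C,[[445.6,-370,155],[453,-444,155]]))
E
```

```text
tin_a [490.  81.  95.]
tin_b [562. 191.  95.]
knob [582.  86. 190.]
gUL [700. 309. 215.]
gUR [652.  20. 215.]
gLR [628.  21. 215.]
gLL [676. 316. 215.]
c,d top [[ 443. -354.  155.]
 [ 449. -436.  155.]]
[[381.8898888  221.43811644]
 [406.08439149 219.67179199]]
```

Emit:
carry_out --deltas '[{"dp": [15,-13,-15],"roll": -5,"gripper": 1},{"dp": [40,-35,-40],"roll": -12,"gripper": 1},{"dp": [70,-61,-46],"roll": -19,"gripper": 1},{"dp": [100,-87,-46],"roll": -26,"gripper": 1},{"dp": [130,-113,-46],"roll": -33,"gripper": 1},{"dp": [160,-139,-46],"roll": -40,"gripper": 1},{"dp": [190,-166,-46],"roll": -47,"gripper": 1},{"dp": [220,-192,-46],"roll": -54,"gripper": 1},{"dp": [250,-218,-46],"roll": -61,"gripper": 1},{"dp": [280,-244,-46],"roll": -68,"gripper": 1},{"dp": [305,-266,-46],"roll": -75,"gripper": 1},{"dp": [325,-283,-46],"roll": -82,"gripper": 1}]'

```text
clock: 2.05
eef_pos: [408.6, -99.6, 230.3]
eef_rot: [3.141, 0.0, 1.881]
wrist_force: [0.2, -0.2, 0.2]
finger_gap: 93.9
finger_force: 0.0
```

Emit:
carry_out --deltas '[{"dp": [18,15,0],"roll": -7,"gripper": 1},{"dp": [36,31,0],"roll": -14,"gripper": 1},{"dp": [54,46,-5],"roll": -21,"gripper": 1},{"dp": [72,62,-10],"roll": -28,"gripper": 1},{"dp": [90,78,-20],"roll": -35,"gripper": 1},{"dp": [108,93,-20],"roll": -42,"gripper": 1},{"dp": [126,108,-20],"roll": -49,"gripper": 1},{"dp": [142,122,-20],"roll": -56,"gripper": 1},{"dp": [152,131,-20],"roll": -63,"gripper": 1},{"dp": [152,131,-20],"roll": -63,"gripper": 1},{"dp": [152,131,-20],"roll": -63,"gripper": 1}]'

```text
clock: 2.97
eef_pos: [487.6, 82.3, 249.9]
eef_rot: [-3.141, -0.0, 2.971]
wrist_force: [0.1, 0.6, -0.9]
finger_gap: 93.7
finger_force: 0.0
```

```bash
python3 - <<'E'
from h import *
s=read_state();C=cam("wrist",s);im=viewer.camera("wrist")
print(s['eef_pos'],s['eef_rot'])
for d in models.cut_out("wrist","tin_a"):
    b=np.array(d['box']);print(b,round(d['p'],2),im[d['region']].mean(0).astype(int),tinfit(C,b))
for l in("bolt_knob","keeper","gate"):
    print(l,[(round(d['p'],2),d['box']) for d in models.cut_out("wrist",l)])
cv2.imwrite("pics/w1.png",im[:,:,::-1])
E
```

```text
[487.56087074  82.30432362 249.85738943] [-3.14137838e+00 -4.22837453e-04  2.97131808e+00]
[324.9 182.2 393.8 241.3] 0.96 [172 172 172] (array([552.92247985, 191.49360135]), np.float64(9.1414158396461))
[111.3 105.2 188.2 161.8] 0.81 [118  62 156] (array([425.12793441, -28.50965552]), np.float64(2.8145647161636305))
[362.2  52.7 449.  119.6] 0.79 [132  76 168] (array([426.27287598, 255.62698017]), np.float64(2.5039463694578217))
[228.7 145.8 285.2 209.4] 0.71 [212 215 217] (array([494.92624711,  80.39477559]), np.float64(1.4816224826517725))
[178.3  28.6 244.3  95.1] 0.6 [151  82 198] (array([368.21282396,  55.3289813 ]), np.float64(2.7835166296281244))
bolt_knob [(0.8, [268.3, 279.3, 293.6, 296.5]), (0.17, [323.8, 183.3, 390.9, 241.9])]
keeper [(0.67, [156.7, 332.7, 212.2, 384.0])]
gate [(0.6, [208.0, 283.6, 402.3, 355.1]), (0.58, [209.1, 270.6, 450.8, 383.5]), (0.52, [282.5, 1.3, 317.9, 174.2])]
```

View pics/w1.png

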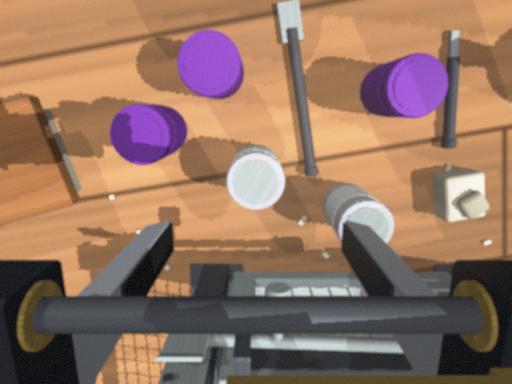

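```bash
python3 - <<'E'
from h import *
C=cam("wrist")
print(ray(C,[(256,180),(361,222)],95)[:,:2]); q=proj(C,[[490,81,95],[560,191,95],[584,83,183]]);print(q)
E
```

```text
[[492.21051414  79.04779078]
 [558.08570232 184.36090879]]
[[257.45698038 177.68008465]
 [367.21456657 222.65359061]
 [278.15210753 300.88522612]]
```

Emit:
carry_out --deltas '[{"dp": [-4.7,-1.5,20],"roll": 0,"gripper": 1},{"dp": [-4.7,-1.5,55],"roll": 0,"gripper": 1},{"dp": [-4.7,-1.5,95],"roll": 0,"gripper": 1},{"dp": [-4.7,-1.5,135],"roll": 0,"gripper": 1},{"dp": [-4.7,-1.5,175],"roll": 0,"gripper": 1},{"dp": [-4.7,-1.5,200],"roll": 0,"gripper": 1},{"dp": [-4.7,-1.5,210],"roll": 0,"gripper": 1},{"dp": [-4.7,-1.5,210],"roll": 0,"gripper": 0},{"dp": [-4.7,-1.5,210],"roll": 0,"gripper": 0},{"dp": [-4.7,-1.5,210],"roll": 0,"gripper": 0},{"dp": [-4.7,-1.5,210],"roll": 0,"gripper": 0},{"dp": [-4.7,-1.5,210],"roll": 0,"gripper": 0}]' --newtons 30

```text
clock: 4.22
eef_pos: [492.8, 80.0, 41.4]
eef_rot: [3.141, 0.002, 2.973]
wrist_force: [-0.6, -0.4, 0.1]
finger_gap: 64.3
finger_force: 0.0
```

Emit:
carry_out --deltas '[{"dp": [0,0,0],"roll": 0,"gripper": -0.1},{"dp": [0,0,0],"roll": 0,"gripper": -0.1},{"dp": [0,0,0],"roll": 0,"gripper": -0.1},{"dp": [0,0,-20],"roll": 0,"gripper": -0.1},{"dp": [0,0,-50],"roll": 0,"gripper": -0.1},{"dp": [0,0,-85],"roll": 0,"gripper": -0.1},{"dp": [0,0,-115],"roll": 0,"gripper": -0.1},{"dp": [0,0,-130],"roll": 0,"gripper": -0.1}]'

```text
clock: 4.88
eef_pos: [492.9, 80.0, 173.9]
eef_rot: [3.14, 0.004, 2.974]
wrist_force: [0.8, 0.0, -2.2]
finger_gap: 61.4
finger_force: 30.0
```

```bash
python3 - <<'E'
from h import *
for c in("top","scene"):
  C=cam(c)
  for k in range(3):
    im=viewer.camera(c)
    for d in models.cut_out(c,"tin_a"):
        b=np.array(d['box'])
        x,e=tinfit(C,b,60)
        if x[1]<-300:print(c,b,np.round(x),round(e,1))
    for d in models.cut_out(c,"shelf"):
        if k<2 and d['region'].sum()>300:
            P=ray(C,cv2.boxPoints(cv2.minAreaRect(np.argwhere(d['region'])[:,::-1].astype(np.float32))),60)
            if P[:,1].mean()<-200: print('shelf',np.round(P[:,:2]).tolist(),P.mean(0))
  cv2.imwrite(f"pics/s_{c}.png",im[:,:,::-1])
a=cv2.imread("pics/s_top.png")[190:260,290:430];b=cv2.imread("pics/s_scene.png")[160:240,90:230]
cv2.imwrite("pics/sh.png",np.vstack([cv2.resize(a,(560,280),interpolation=cv2.INTER_CUBIC),cv2.resize(b,(560,320),interpolation=cv2.INTER_CUBIC)]))
E
```

```text
top [364.4 213.2 391.9 234.8] [ 440. -370.] 0.2
top [390.  209.  415.7 231.5] [ 454. -447.] 2.1
shelf [[492.0, -138.0], [522.0, -505.0], [391.0, -508.0], [361.0, -146.0]] [ 441.55661125 -324.1731564    60.        ]
top [364.6 212.9 393.1 232.6] [ 444. -372.] 1.3
top [390.5 210.9 416.5 231.7] [ 451. -449.] 2.0
shelf [[488.0, -138.0], [525.0, -502.0], [394.0, -508.0], [358.0, -149.0]] [ 441.22934233 -324.27733183   60.        ]
top [365.5 212.5 391.2 232. ] [ 446. -370.] 1.4
top [389.8 210.9 418.4 231.1] [ 452. -452.] 1.0
scene [137.1 184.2 157.5 211.8] [ 451. -371.] 0.5
scene [118.1 192.  138.1 219.8] [ 463. -445.] 1.3
shelf [[396.0, -514.0], [354.0, -146.0], [513.0, -140.0], [547.0, -494.0]] [ 452.58233701 -323.65569917   60.        ]
scene [117.6 191.6 140.4 216.2] [ 456. -441.] 1.2
scene [138.4 183.1 157.9 210.2] [ 446. -367.] 0.9
shelf [[399.0, -512.0], [355.0, -147.0], [510.0, -140.0], [546.0, -491.0]] [ 452.26907411 -322.61423624   60.        ]
scene [138.  183.8 157.7 210. ] [ 447. -368.] 0.8
scene [119.6 193.  139.8 214.8] [ 456. -438.] 2.8
```

View pics/sh.png

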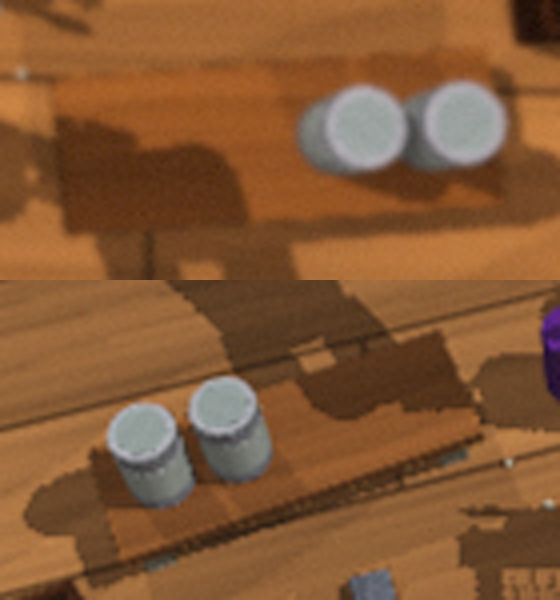

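Emit:
carry_out --deltas '[{"dp": [0,-15,-10],"roll": 3,"gripper": -0.1},{"dp": [-1,-45,-20],"roll": 9,"gripper": -0.1},{"dp": [-2,-80,-25],"roll": 16,"gripper": -0.1},{"dp": [-3,-116,-25],"roll": 23,"gripper": -0.1},{"dp": [-4,-152,-25],"roll": 30,"gripper": -0.1},{"dp": [-5,-188,-25],"roll": 37,"gripper": -0.1},{"dp": [-6,-224,-25],"roll": 44,"gripper": -0.1},{"dp": [-7,-260,-25],"roll": 51,"gripper": -0.1},{"dp": [-8,-296,-25],"roll": 58,"gripper": -0.1},{"dp": [-9,-332,-25],"roll": 65,"gripper": -0.1},{"dp": [-9,-360,-25],"roll": 71,"gripper": -0.1},{"dp": [-9.3,-378,-25],"roll": 74.5,"gripper": -0.1}]'

```text
clock: 6.78
eef_pos: [437.2, -296.9, 194.9]
eef_rot: [-3.141, 0.0, 1.665]
wrist_force: [0.6, 0.4, -3.3]
finger_gap: 61.5
finger_force: 30.0
```

Emit:
carry_out --deltas '[{"dp": [0,0,0],"roll": 0,"gripper": -0.1},{"dp": [0,0,0],"roll": 0,"gripper": -0.1},{"dp": [0,0,0],"roll": 0,"gripper": -0.1}]'

```text
clock: 7.03
eef_pos: [438.1, -293.7, 195.0]
eef_rot: [-3.142, -0.0, 1.675]
wrist_force: [0.4, -0.1, -3.1]
finger_gap: 61.5
finger_force: 30.0
```

Emit:
carry_out --deltas '[{"dp": [0,0,20],"roll": 0,"gripper": -0.1},{"dp": [0,0,50],"roll": 0,"gripper": -0.1},{"dp": [0,0,75],"roll": 0,"gripper": -0.1},{"dp": [0,0,87],"roll": 0,"gripper": -0.1},{"dp": [0,0,92],"roll": 0,"gripper": -0.1},{"dp": [0,0,94],"roll": 0,"gripper": -0.1},{"dp": [0,0,94.5],"roll": 0,"gripper": -0.1},{"dp": [0,0,94.5],"roll": 0,"gripper": -0.1}]'

```text
clock: 7.7
eef_pos: [438.6, -294.1, 101.4]
eef_rot: [3.14, 0.001, 1.674]
wrist_force: [-0.1, 0.4, -3.6]
finger_gap: 61.7
finger_force: 30.0
```

Emit:
carry_out --deltas '[{"dp": [0,0,0.5],"roll": 0,"gripper": -0.1},{"dp": [0,0,0.5],"roll": 0,"gripper": -0.1},{"dp": [0,0,0.5],"roll": 0,"gripper": -0.1}]'

```text
clock: 7.95
eef_pos: [438.6, -294.4, 101.1]
eef_rot: [3.14, 0.001, 1.674]
wrist_force: [-1.2, 3.4, 6.4]
finger_gap: 61.9
finger_force: 30.0
```

Emit:
carry_out --deltas '[{"dp": [0,0,-0.5],"roll": 0,"gripper": 0.5},{"dp": [0,0,-0.5],"roll": 0,"gripper": 1},{"dp": [0,0,-0.5],"roll": 0,"gripper": 1},{"dp": [0,0,-0.5],"roll": 0,"gripper": 1},{"dp": [0,0,-0.5],"roll": 0,"gripper": 1},{"dp": [0,0,-10],"roll": 0,"gripper": 1},{"dp": [0,0,-40],"roll": 0,"gripper": 1},{"dp": [0,0,-75],"roll": 0,"gripper": 1},{"dp": [0,0,-110],"roll": 0,"gripper": 1},{"dp": [0,0,-145],"roll": 0,"gripper": 1}]'

```text
clock: 8.78
eef_pos: [437.7, -294.1, 247.5]
eef_rot: [3.141, 0.0, 1.673]
wrist_force: [0.1, -0.2, -0.0]
finger_gap: 94.1
finger_force: 0.0
```

```bash
python3 - <<'E'
from h import *
s=read_state();C=cam("wrist",s);im=viewer.camera("wrist")
print(s['clock'],s['eef_pos'],s['eef_rot'])
for d in models.cut_out("wrist","tin_a"):
    b=np.array(d['box']);print(b,round(d['p'],2),im[d['region']].mean(0).astype(int),tinfit(C,b,60))
cv2.imwrite("pics/w2.png",im[:,:,::-1])
E
```

```text
8.7833 [ 437.70836095 -294.0970768   247.52500441] [3.14134795e+00 2.71020122e-04 1.67321642e+00]
[225.8 218.5 293.1 295.9] 0.89 [163 167 169] (array([ 447.90276673, -368.99900972]), np.float64(11.190934485736705))
[227.5 285.5 288.  366.5] 0.61 [132 137 139] (array([ 454.54421458, -449.10355159]), np.float64(15.775806742996792))
[224.3 144.5 296.  224.2] 0.58 [184 187 190] (array([ 440.88562997, -295.56879159]), np.float64(0.6920816700009595))
```

View pics/w2.png

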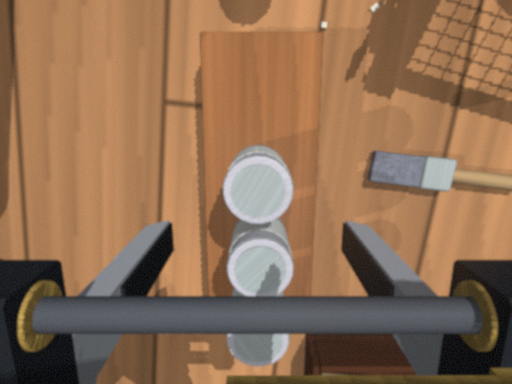

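```bash
python3 - <<'E'
from h import *
C=cam("wrist")
im=cv2.imread("pics/w2.png")
g=cv2.medianBlur(cv2.cvtColor(im,cv2.COLOR_BGR2GRAY),3)
h=cv2.HoughCircles(g,cv2.HOUGH_GRADIENT,1.2,40,param1=80,param2=25,minRadius=25,maxRadius=40)
print(h)
print(ray(C,[(258,187),(260.5,265),(259,336)],155)[:,:2])
print(ray(C,[(201,32),(323,31),(203,220),(316,220)],60)[:,:2])
E
```

```text
[[[257.40002 187.8      35.32   ]
  [256.2     268.2      28.72   ]
  [253.8     337.80002  27.16   ]]]
[[ 441.11151327 -295.07749811]
 [ 451.22720067 -370.16659381]
 [ 457.80645119 -447.29217479]]
[[ 367.3125746  -156.08304879]
 [ 495.36163032 -141.79911477]
 [ 382.64589951 -364.30826314]
 [ 518.23555363 -350.77813231]]
```

Emit:
carry_out --deltas '[{"dp": [15,5,-3],"roll": -4,"gripper": 1},{"dp": [45,16,-6],"roll": -10,"gripper": 1},{"dp": [82,29,-9],"roll": -17,"gripper": 1},{"dp": [119,42,-9],"roll": -24,"gripper": 1},{"dp": [156,56,-9],"roll": -31,"gripper": 1},{"dp": [193,69,-9],"roll": -38,"gripper": 1},{"dp": [230,82,-9],"roll": -45,"gripper": 1},{"dp": [267,95,-9],"roll": -52,"gripper": 1},{"dp": [304,109,-9],"roll": -59,"gripper": 1},{"dp": [341,122,-9],"roll": -66,"gripper": 1},{"dp": [378,135,-9],"roll": -71,"gripper": 1},{"dp": [405,145,-9],"roll": -74.5,"gripper": 1}]'

```text
clock: 9.88
eef_pos: [540.8, 126.3, 254.1]
eef_rot: [3.141, -0.0, 2.98]
wrist_force: [0.4, -0.6, -0.9]
finger_gap: 94.3
finger_force: 0.0
```

Emit:
carry_out --deltas '[{"dp": [-2,25,0],"roll": 0,"gripper": 1},{"dp": [-5,55,0],"roll": 0,"gripper": 1},{"dp": [-5,63,0],"roll": 0,"gripper": 1},{"dp": [-5,63,0],"roll": 0,"gripper": 1},{"dp": [-5,63,0],"roll": 0,"gripper": 1}]'

```text
clock: 10.3
eef_pos: [556.1, 184.3, 253.8]
eef_rot: [-3.141, -0.0, 2.974]
wrist_force: [-0.3, -1.3, -0.3]
finger_gap: 93.4
finger_force: 0.0
```

```bash
python3 - <<'E'
from h import *
s=read_state();C=cam("wrist",s);im=viewer.camera("wrist")
print(s['clock'],s['eef_pos'],s['eef_rot'])
for d in models.cut_out("wrist","tin_a"):
    b=np.array(d['box']);print(b,round(d['p'],2),im[d['region']].mean(0).astype(int),tinfit(C,b,0))
for l in("bolt_knob","gate","keeper"):
    print(l,[(round(d['p'],2),d['box']) for d in models.cut_out("wrist",l)])
cv2.imwrite("pics/w3.png",im[:,:,::-1])
E
```

```text
10.3 [556.07011683 184.26831967 253.83039955] [-3.14119011e+00 -4.50035722e-04  2.97403241e+00]
[ 58.7   0.  155.3  54.9] 0.89 [114  59 155] (array([391.97805956,  48.75745467]), np.float64(21.658997907583505))
[  0.6  51.8  95.9 114.2] 0.82 [113  57 154] (array([426.37306097, -24.75195332]), np.float64(7.2325988814116045))
[273.6   0.  339.5  76.6] 0.66 [139  78 178] (array([427.8423225 , 256.07282151]), np.float64(1.3270211103419456))
[236.9 145.9 293.2 207.4] 0.58 [206 209 210] (array([564.19661779, 191.03388358]), np.float64(2.4084365820133655))
bolt_knob [(0.59, [132.4, 227.9, 141.4, 238.1])]
gate [(0.6, [69.8, 226.7, 406.1, 350.5])]
keeper [(0.83, [57.9, 256.3, 101.1, 300.3])]
```

View pics/w3.png

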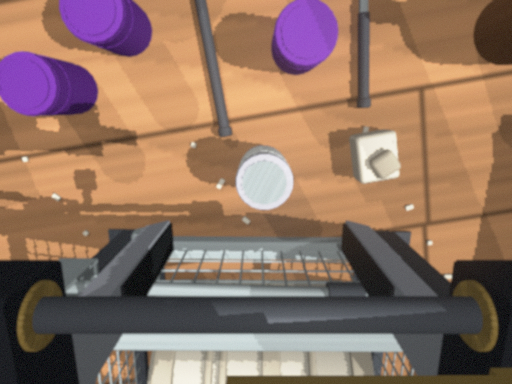

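Emit:
carry_out --deltas '[{"dp": [-5,6,20],"roll": 0,"gripper": 1},{"dp": [-5,6,55],"roll": 0,"gripper": 1},{"dp": [-5,6,95],"roll": 0,"gripper": 1},{"dp": [-5,6,135],"roll": 0,"gripper": 1},{"dp": [-5,6,175],"roll": 0,"gripper": 1},{"dp": [-5,6,202],"roll": 0,"gripper": 1},{"dp": [-5,6,214],"roll": 0,"gripper": 1},{"dp": [-5,6,214],"roll": 0,"gripper": 0},{"dp": [-5,6,214],"roll": 0,"gripper": -0.1},{"dp": [-5,6,214],"roll": 0,"gripper": -0.1},{"dp": [-5,6,214],"roll": 0,"gripper": -0.1},{"dp": [-5,6,214],"roll": 0,"gripper": -0.1}]'

```text
clock: 11.55
eef_pos: [563.0, 190.0, 41.7]
eef_rot: [3.141, 0.002, 2.974]
wrist_force: [0.3, -0.2, 0.4]
finger_gap: 64.2
finger_force: 0.0
```

Emit:
carry_out --deltas '[{"dp": [0,0,0],"roll": 0,"gripper": -0.1},{"dp": [0,0,0],"roll": 0,"gripper": -0.1},{"dp": [0,0,0],"roll": 0,"gripper": -0.1},{"dp": [0,0,-20],"roll": 0,"gripper": -0.1},{"dp": [0,0,-50],"roll": 0,"gripper": -0.1},{"dp": [0,0,-85],"roll": 0,"gripper": -0.1},{"dp": [0,0,-120],"roll": 0,"gripper": -0.1},{"dp": [0,0,-150],"roll": 0,"gripper": -0.1},{"dp": [0,0,-160],"roll": 0,"gripper": -0.1}]'

```text
clock: 12.3
eef_pos: [563.4, 190.1, 205.1]
eef_rot: [3.139, 0.006, 2.974]
wrist_force: [1.8, 0.3, -1.6]
finger_gap: 61.3
finger_force: 30.0
```

Emit:
carry_out --deltas '[{"dp": [20,0,-5],"roll": 0,"gripper": -0.1},{"dp": [50,-10,-10],"roll": 0,"gripper": -0.1},{"dp": [70,-40,-10],"roll": 6,"gripper": -0.1},{"dp": [75,-76,-10],"roll": 13,"gripper": -0.1},{"dp": [75,-113,-10],"roll": 20,"gripper": -0.1},{"dp": [74,-150,-10],"roll": 27,"gripper": -0.1},{"dp": [72,-187,-10],"roll": 34,"gripper": -0.1},{"dp": [70,-224,-10],"roll": 41,"gripper": -0.1},{"dp": [68,-261,-10],"roll": 48,"gripper": -0.1},{"dp": [66,-298,-10],"roll": 55,"gripper": -0.1},{"dp": [63,-335,-10],"roll": 62,"gripper": -0.1},{"dp": [61,-370,-10],"roll": 69,"gripper": -0.1}]'

```text
clock: 13.3
eef_pos: [439.3, -166.6, 209.2]
eef_rot: [-3.141, -0.001, 1.763]
wrist_force: [1.7, 0.7, -3.0]
finger_gap: 61.4
finger_force: 30.0
```

Emit:
carry_out --deltas '[{"dp": [-25,-8,0],"roll": 3,"gripper": -0.1},{"dp": [-45,-14,0],"roll": 6,"gripper": -0.1},{"dp": [-53,-17,0],"roll": 6,"gripper": -0.1},{"dp": [-53,-17,5],"roll": 6,"gripper": -0.1},{"dp": [-53,-17,35],"roll": 6,"gripper": -0.1},{"dp": [-53,-17,65],"roll": 6,"gripper": -0.1},{"dp": [-53,-17,88],"roll": 6,"gripper": -0.1},{"dp": [-53,-17,100],"roll": 6,"gripper": -0.1},{"dp": [-53,-17,105],"roll": 6,"gripper": -0.1},{"dp": [-53,-17,107],"roll": 6,"gripper": -0.1},{"dp": [-53,-17,108],"roll": 6,"gripper": -0.1},{"dp": [-53,-17,108],"roll": 6,"gripper": -0.1}]'

```text
clock: 14.3
eef_pos: [434.4, -219.9, 102.7]
eef_rot: [3.141, 0.001, 1.665]
wrist_force: [0.4, -0.4, -2.5]
finger_gap: 61.6
finger_force: 30.0
```

Emit:
carry_out --deltas '[{"dp": [0,0,0.5],"roll": 0,"gripper": -0.1},{"dp": [0,0,1],"roll": 0,"gripper": -0.1},{"dp": [0,0,1],"roll": 0,"gripper": -0.1},{"dp": [0,0,1],"roll": 0,"gripper": -0.1}]'

```text
clock: 14.63
eef_pos: [434.2, -220.3, 101.5]
eef_rot: [3.141, 0.0, 1.665]
wrist_force: [1.2, 0.2, -0.0]
finger_gap: 61.4
finger_force: 30.0
```

Emit:
carry_out --deltas '[{"dp": [0,0,0.3],"roll": 0,"gripper": 0.4},{"dp": [0,0,0],"roll": 0,"gripper": 1},{"dp": [0,0,0],"roll": 0,"gripper": 1},{"dp": [0,0,0],"roll": 0,"gripper": 1},{"dp": [0,0,0],"roll": 0,"gripper": 1},{"dp": [0,0,-10],"roll": 0,"gripper": 1},{"dp": [0,0,-40],"roll": 0,"gripper": 1},{"dp": [0,0,-80],"roll": 0,"gripper": 1},{"dp": [0,0,-120],"roll": 0,"gripper": 1},{"dp": [0,0,-155],"roll": 0,"gripper": 1},{"dp": [0,0,-155],"roll": 0,"gripper": 1}]'

```text
clock: 15.55
eef_pos: [435.6, -221.1, 263.7]
eef_rot: [3.133, 0.006, 1.665]
wrist_force: [0.3, 0.2, -0.3]
finger_gap: 94.1
finger_force: 0.0
```

```bash
python3 - <<'E'
from h import *
s=read_state();C=cam("wrist",s);im=viewer.camera("wrist")
print(s['clock'],s['eef_pos'],s['eef_rot'])
g=cv2.medianBlur(cv2.cvtColor(im,cv2.COLOR_RGB2GRAY),3)
h=cv2.HoughCircles(g,cv2.HOUGH_GRADIENT,1.2,40,param1=80,param2=25,minRadius=25,maxRadius=40)[0]
print(np.c_[h,ray(C,h[:,:2],155)[:,:2]].round(1))
for d in models.cut_out("wrist","tin_a"):
    b=np.array(d['box']);print(b,tinfit(C,b,60))
E
```

```text
15.55 [ 435.57973187 -221.07299031  263.71833222] [3.13296583 0.00637582 1.66452186]
[[ 255.   185.4   32.7  435.  -222.4]
 [ 252.6  257.4   30.   439.3 -294.5]
 [ 462.6  327.    35.3  664.1 -353.2]]
[234.2   1.1 290.6  30.4] (array([430.9148393 , -98.19129338]), np.float64(55.95351989245301))
[219.5 212.3 286.7 286.5] (array([ 440.01068446, -296.61979301]), np.float64(9.654898580901829))
[222.3 141.1 287.2 214.1] (array([ 434.62004631, -220.26920702]), np.float64(1.2820535132447617))
[229.1 276.6 280.9 349.5] (array([ 448.93981085, -371.34848447]), np.float64(17.422410292356517))
[226.8 340.  281.3 376.9] (array([ 450.97608135, -406.05044077]), np.float64(56.28373846886478))
```

Emit:
carry_out --deltas '[{"dp": [20,2,-10],"roll": -6,"gripper": 1},{"dp": [50,10,-20],"roll": -13,"gripper": 1},{"dp": [85,25,-28],"roll": -20,"gripper": 1},{"dp": [120,45,-28],"roll": -27,"gripper": 1},{"dp": [150,65,-28],"roll": -34,"gripper": 1},{"dp": [180,85,-28],"roll": -41,"gripper": 1},{"dp": [210,105,-28],"roll": -48,"gripper": 1},{"dp": [235,122,-28],"roll": -55,"gripper": 1},{"dp": [257,138,-28],"roll": -62,"gripper": 1},{"dp": [275,150,-28],"roll": -69,"gripper": 1},{"dp": [285,160,-28],"roll": -75,"gripper": 1},{"dp": [290,163,-28],"roll": -75,"gripper": 1}]'

```text
clock: 16.65
eef_pos: [569.3, 85.3, 282.2]
eef_rot: [-3.141, -0.003, 2.98]
wrist_force: [-1.3, -0.1, -0.4]
finger_gap: 94.1
finger_force: 0.0
```

Emit:
carry_out --deltas '[{"dp": [0,0,0],"roll": 0,"gripper": 1},{"dp": [0,0,0],"roll": 0,"gripper": 1},{"dp": [0,0,0],"roll": 0,"gripper": 1}]'

```text
clock: 16.9
eef_pos: [568.7, 83.0, 283.9]
eef_rot: [-3.141, -0.0, 2.97]
wrist_force: [-0.2, -0.0, -0.7]
finger_gap: 93.8
finger_force: 0.0
```

```bash
python3 - <<'E'
from h import *
s=read_state();C=cam("wrist",s);im=viewer.camera("wrist")
print(s['clock'],s['eef_pos'],s['eef_rot'])
for l,z in(("bolt_knob",190),("keeper",190),("gate",215)):
    for d in models.cut_out("wrist",l):
        b=d['box'];print(l,round(d['p'],2),b,ray(C,[((b[0]+b[2])/2,(b[1]+b[3])/2)],z).round(1))
cv2.imwrite("pics/w4.png",im[:,:,::-1])
E
```

```text
16.9 [568.73990574  83.02317575 283.89830892] [-3.14140234e+00 -3.59807633e-04  2.97019342e+00]
bolt_knob 0.77 [249.4, 184.9, 276.2, 221.1] [[582.5  85.3 190. ]]
keeper 0.96 [159.7, 220.4, 202.7, 281.1] [[614.8   3.2 190. ]]
keeper 0.42 [0.0, 207.5, 46.0, 258.4] [[ 573.  -135.3  190. ]]
gate 0.57 [195.4, 186.0, 511.2, 293.1] [[620.1 155.7 215. ]]
gate 0.31 [1.7, 23.1, 75.9, 153.1] [[457.9 -65.6 215. ]]
```

View pics/w4.png

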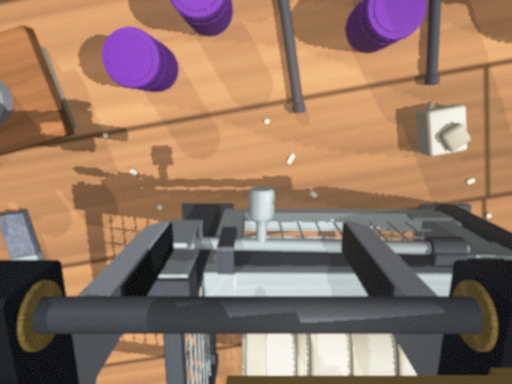

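Emit:
carry_out --deltas '[{"dp": [-8,3,10],"roll": 0,"gripper": 0.28},{"dp": [-14,4.7,25],"roll": 0,"gripper": 0.28},{"dp": [-14,4.7,40],"roll": 0,"gripper": 0.28},{"dp": [-14,4.7,55],"roll": 0,"gripper": 0.28},{"dp": [-14,4.7,60],"roll": 0,"gripper": 0.28},{"dp": [-14,4.7,60],"roll": 0,"gripper": 0.28}]'

```text
clock: 17.6
eef_pos: [583.4, 86.0, 222.3]
eef_rot: [-3.141, -0.003, 2.973]
wrist_force: [0.6, -0.7, -0.1]
finger_gap: 60.9
finger_force: 0.0
```

```bash
python3 - <<'E'
from h import *
s=read_state();C=cam("wrist",s);im=viewer.camera("wrist")
print(s['clock'],s['eef_pos'],s['eef_rot'],s['finger_gap'])
for d in models.cut_out("wrist","bolt_knob"):print(d['p'],d['box'])
cv2.imwrite("pics/w5.png",cv2.resize(im[150:340,150:370],None,fx=2.5,fy=2.5)[:,:,::-1])
E
```

```text
17.6 [583.4413692   86.00116985 222.3284883 ] [-3.14091265e+00 -2.57703098e-03  2.97313092e+00] 60.884353908223545
0.85 [239.9, 187.5, 274.8, 230.0]
```

View pics/w5.png

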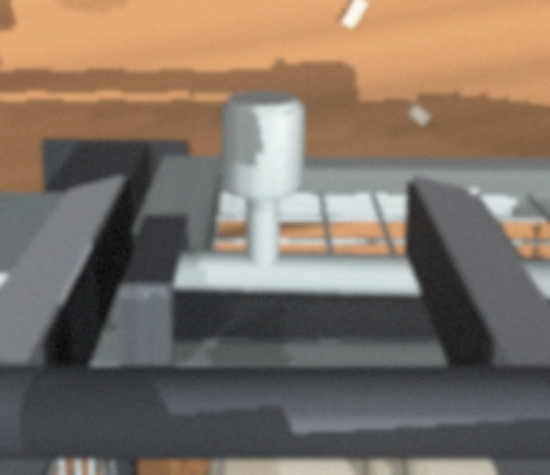

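Emit:
carry_out --deltas '[{"dp": [1,0,10],"roll": 0,"gripper": 0.28},{"dp": [1,0,25],"roll": 0,"gripper": 0.28},{"dp": [1,0,42],"roll": 0,"gripper": 0.28},{"dp": [1,0,54],"roll": 0,"gripper": 0.28},{"dp": [1,0,59],"roll": 0,"gripper": 0.28},{"dp": [1,0,59],"roll": 0,"gripper": 0.28},{"dp": [1,0,59],"roll": 0,"gripper": 0},{"dp": [1,0,59],"roll": 0,"gripper": -0.3},{"dp": [1,0,59],"roll": 0,"gripper": -0.6},{"dp": [1,0,59],"roll": 0,"gripper": -0.6},{"dp": [1,0,59],"roll": 0,"gripper": -0.6},{"dp": [1,0,59],"roll": 0,"gripper": -0.6}]'

```text
clock: 18.7
eef_pos: [582.8, 86.3, 165.3]
eef_rot: [-3.142, 0.0, 2.974]
wrist_force: [-1.1, -2.5, -0.9]
finger_gap: 23.6
finger_force: 0.7
```

Emit:
carry_out --deltas '[{"dp": [0,0,0],"roll": 0,"gripper": -0.7},{"dp": [0,0,0],"roll": 0,"gripper": -0.7},{"dp": [0,0,0],"roll": 0,"gripper": -0.7}]'

```text
clock: 18.95
eef_pos: [582.8, 86.2, 165.1]
eef_rot: [-3.142, 0.0, 2.973]
wrist_force: [0.0, -0.6, 0.7]
finger_gap: 19.6
finger_force: 25.4
```

```bash
python3 - <<'E'
from h import *
s=read_state();C=cam("wrist",s);im=viewer.camera("wrist")
print(s['clock'],s['eef_pos'],s['eef_rot'],s['finger_gap'],s['finger_force'],s['wrist_force'])
for d in models.cut_out("wrist","bolt_knob"):print(d['p'],d['box'])
cv2.imwrite("pics/w6.png",cv2.resize(im[150:340,150:370],None,fx=2.5,fy=2.5)[:,:,::-1])
E
```

```text
18.95 [582.77897068  86.2475471  165.13304484] [-3.14156139e+00  1.65082063e-04  2.97349863e+00] 19.584813811980823 25.352129694074392 [ 0.0459578  -0.5579836   0.65042984]
0.8 [238.8, 208.2, 279.1, 267.5]
```

View pics/w6.png

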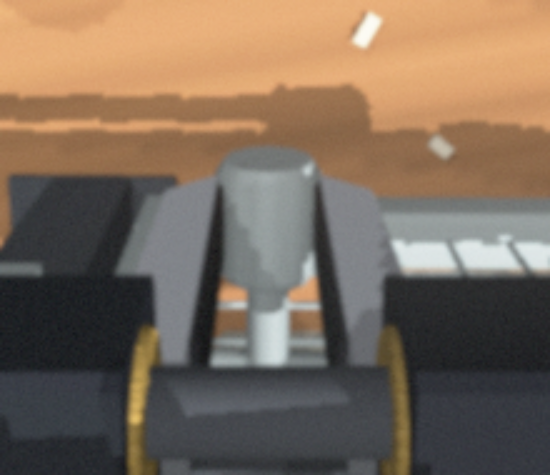

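Emit:
carry_out --deltas '[{"dp": [0,0,-2],"roll": 0,"gripper": -0.7},{"dp": [0,0,-4],"roll": 0,"gripper": -0.7},{"dp": [0,0,-6],"roll": 0,"gripper": -0.7},{"dp": [0,0,-8],"roll": 0,"gripper": -0.7},{"dp": [0,0,-8],"roll": 0,"gripper": -0.7}]'

```text
clock: 19.47
eef_pos: [582.8, 86.3, 173.4]
eef_rot: [3.141, 0.0, 2.974]
wrist_force: [-0.5, -1.2, -3.3]
finger_gap: 19.1
finger_force: 24.5
```

Emit:
carry_out --deltas '[{"dp": [0,0,-2],"roll": 0,"gripper": -0.9},{"dp": [0,0,-4],"roll": 0,"gripper": -0.9},{"dp": [0,0,-4],"roll": 0,"gripper": -0.9},{"dp": [0,0,-4],"roll": 0,"gripper": -0.9}]'

```text
clock: 19.8
eef_pos: [582.8, 86.4, 177.2]
eef_rot: [3.141, 0.0, 2.974]
wrist_force: [-0.1, -0.3, -3.0]
finger_gap: 18.5
finger_force: 24.3
```

```bash
python3 - <<'E'
from h import *
s=read_state();im=viewer.camera("wrist")
print(s['clock'],s['eef_pos'],s['finger_gap'],s['finger_force'],s['wrist_force'])
for d in models.cut_out("wrist","bolt_knob"):print(d['p'],d['box'])
o=cv2.imread("pics/w6.png");n=cv2.resize(im[150:340,150:370],None,fx=2.5,fy=2.5)[:,:,::-1]
for nm,(x,y,w,h) in dict(knob=(225,145,85,130),Lfing=(160,180,55,90),front=(222,140,90,45)).items():
    r=cv2.matchTemplate(np.ascontiguousarray(n[y-20:y+h+20,x-20:x+w+20]),o[y:y+h,x:x+w],cv2.TM_CCOEFF_NORMED)
    _,m,_,l=cv2.minMaxLoc(r);print(nm,(l[0]-20)/2.5,(l[1]-20)/2.5,m)
E
```

```text
19.8 [582.77290145  86.40962307 177.15051725] 18.48509990061029 24.344368278980255 [-0.0845886  -0.28466869 -3.00058053]
0.73 [240.0, 207.5, 279.7, 265.5]
0.44 [199.1, 205.4, 512.0, 377.2]
knob 0.0 -1.2 0.9542885422706604
Lfing 1.2 -0.8 0.9923156499862671
front -1.2 -0.8 0.9669286608695984
```

Emit:
carry_out --deltas '[{"dp": [0,2,0],"roll": 0,"gripper": -0.9},{"dp": [0,5,0],"roll": 0,"gripper": -0.9},{"dp": [0,8,0],"roll": 0,"gripper": -0.9},{"dp": [0,11,0],"roll": 0,"gripper": -0.9},{"dp": [0,14,0],"roll": 0,"gripper": -0.9},{"dp": [0,16,0],"roll": 0,"gripper": -0.9}]' --newtons 35

```text
clock: 20.4
eef_pos: [585.5, 102.5, 177.0]
eef_rot: [3.142, -0.0, 2.974]
wrist_force: [0.9, -0.5, -3.8]
finger_gap: 18.4
finger_force: 28.5
```

Emit:
carry_out --deltas '[{"dp": [0,3,0],"roll": 0,"gripper": -0.9},{"dp": [0,7,0],"roll": 0,"gripper": -0.9},{"dp": [0,11,0],"roll": 0,"gripper": -0.9},{"dp": [0,15,0],"roll": 0,"gripper": -0.9},{"dp": [0,19,0],"roll": 0,"gripper": -0.9},{"dp": [0,23,0],"roll": 0,"gripper": -0.9},{"dp": [0,26,0],"roll": 0,"gripper": -0.9},{"dp": [0,26,0],"roll": 0,"gripper": -0.9}]'

```text
clock: 21.07
eef_pos: [589.9, 128.4, 177.0]
eef_rot: [3.141, 0.0, 2.974]
wrist_force: [1.4, 1.7, -4.4]
finger_gap: 18.4
finger_force: 28.5
```

Emit:
carry_out --deltas '[{"dp": [3.5,1.2,0],"roll": 1,"gripper": -0.9},{"dp": [10.6,3.7,0],"roll": 3,"gripper": -0.9},{"dp": [21,8,0],"roll": 6,"gripper": -0.9},{"dp": [31.2,12.8,0],"roll": 9,"gripper": -0.9},{"dp": [36.2,15.4,0],"roll": 10.5,"gripper": -0.9},{"dp": [36.2,15.4,0],"roll": 10.5,"gripper": -0.9}]'

```text
clock: 21.57
eef_pos: [555.9, 149.5, 177.3]
eef_rot: [3.141, 0.0, 2.789]
wrist_force: [0.9, -0.7, -3.4]
finger_gap: 18.6
finger_force: 28.5
```

Emit:
carry_out --deltas '[{"dp": [3.5,1.2,0],"roll": 1,"gripper": -0.9},{"dp": [10.6,3.7,0],"roll": 3,"gripper": -0.9},{"dp": [21,8,0],"roll": 6,"gripper": -0.9},{"dp": [31.2,12.8,0],"roll": 9,"gripper": -0.9},{"dp": [41.1,18.1,0],"roll": 12,"gripper": -0.9},{"dp": [50.7,23.9,0],"roll": 15,"gripper": -0.9},{"dp": [60,30.2,0],"roll": 18,"gripper": -0.9},{"dp": [68.9,37,0],"roll": 21,"gripper": -0.9},{"dp": [75.5,42.5,0],"roll": 23.3,"gripper": -0.9},{"dp": [78.9,45.6,0],"roll": 24.5,"gripper": -0.9},{"dp": [78.9,45.6,0],"roll": 24.5,"gripper": -0.9},{"dp": [78.9,45.6,0],"roll": 24.5,"gripper": -0.9}]'

```text
clock: 22.57
eef_pos: [498.4, 218.6, 177.1]
eef_rot: [-3.141, 0.0, 2.363]
wrist_force: [1.5, -2.4, -3.2]
finger_gap: 18.3
finger_force: 28.5
```

```bash
python3 - <<'E'
from h import *
s=read_state();im=viewer.camera("wrist")
print(s['clock'],s['eef_pos'],s['eef_rot'],s['finger_gap'],s['finger_force'],s['wrist_force'])
for d in models.cut_out("wrist","bolt_knob")[:2]:print(d['p'],d['box'])
for c in("top","scene"):
    im=viewer.camera(c);C=cam(c)
    for l in("gate","guard"):
        for d in models.cut_out(c,l)[:2]:
            m=d['region'];P=cv2.boxPoints(cv2.minAreaRect(np.argwhere(m)[:,::-1].astype(np.float32)))
            print(c,l,round(d['p'],2),d['box'],ray(C,P,215)[:,:2].round().tolist())
    h=np.array([688.6,317,215])
    for ph in(0,.3,.61):
        a=-.1676-ph;print(ph,proj(C,[h,h+300*np.array([np.sin(a),-np.cos(a),0])]).round(0).tolist())
    cv2.imwrite(f"pics/f_{c}.png",im[:,:,::-1])
E
```

```text
22.5667 [498.42792106 218.59104983 177.05122488] [-3.14139594e+00  3.40781813e-04  2.36334773e+00] 18.295816540632575 28.53718400001526 [ 1.54308923 -2.3574771  -3.22161793]
0.72 [240.0, 210.1, 276.0, 272.6]
0.67 [236.9, 213.4, 511.4, 297.7]
top gate 0.9 [156.5, 132.6, 230.5, 216.7] [[658.0, 341.0], [696.0, 305.0], [475.0, 79.0], [438.0, 115.0]]
top guard 0.6 [144.6, 51.2, 284.5, 215.5] [[499.0, 384.0], [962.0, 329.0], [891.0, -83.0], [437.0, -9.0]]
top guard 0.48 [157.7, 129.4, 231.5, 215.5] [[661.0, 341.0], [699.0, 305.0], [474.0, 77.0], [437.0, 113.0]]
0 [[158.0, 133.0], [256.0, 152.0]]
0.3 [[158.0, 133.0], [246.0, 180.0]]
0.61 [[158.0, 133.0], [226.0, 204.0]]
scene gate 0.56 [268.3, 152.7, 347.7, 216.0] [[582.0, 29.0], [431.0, 144.0], [651.0, 365.0], [786.0, 244.0]]
scene gate 0.33 [177.7, 172.8, 194.8, 197.7] [[446.0, -251.0], [447.0, -194.0], [552.0, -197.0], [552.0, -252.0]]
scene guard 0.62 [244.0, 153.4, 371.2, 292.0] [[447.0, -16.0], [515.0, 447.0], [1017.0, 284.0], [950.0, -107.0]]
0 [[346.0, 189.0], [263.0, 199.0]]
0.3 [[346.0, 189.0], [263.0, 177.0]]
0.61 [[346.0, 189.0], [271.0, 157.0]]
```

Emit:
carry_out --deltas '[{"dp": [0,0,0],"roll": 0,"gripper": -0.9},{"dp": [0,0,0],"roll": 0,"gripper": -0.9},{"dp": [0,0,0],"roll": 0,"gripper": -0.9},{"dp": [0,0,0],"roll": 0,"gripper": -0.9},{"dp": [0,0,0],"roll": 0,"gripper": -0.9},{"dp": [0,0,0],"roll": 0,"gripper": -0.9}]'

```text
clock: 23.47
eef_pos: [498.3, 218.9, 177.0]
eef_rot: [-3.142, 0.0, 2.363]
wrist_force: [2.2, -2.9, -4.4]
finger_gap: 18.5
finger_force: 28.5
```

```bash
python3 -c "
from cell import manip,read_state
s=read_state();print(s['eef_pos'],s['finger_gap'],s['wrist_force']);print(manip.sign_off())"
```

```text
[498.25681113 218.94108693 177.03423531] 18.47921903910647 [ 2.17446194 -2.8903822  -4.40359462]
the job is handed in; nothing more can be done
None
```

I handed the job in at about 23.5 s. Both tins are on the shelf in a row with the other two, about 75 mm centre to centre. The bolt is lifted and drawn about 43 mm, and the gate is held by the knob at about 0.61 rad (18 cm open). I saw no large forces, but sign-off returned no verdict.

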